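# Tighten the filter canister cap until its torque limiter clicks

## Task

Two steel filter canisters stand on the bench; the cap of the larger one is still loose. Turn its black wing grip clockwise (seen from above) until the cap's lug comes up against the stop pin and the wing slips on the cap with a click, then stop turning after the first or second click (15 degrees each) and let go. Leave the smaller canister's cap as it is.

Things in the scene. Friction and masses are not known exactly. Their poses are not given: they have to be found in the camera images.
- wing_grip (a point): Grip point on the larger canister's wing, on the vertical turning axis, 122 mm above the bench. The wing is a black upright bar 14 mm thick (this frame's x), 44 mm long (y); z up. Its top is 12 mm above this point, its sides go 20 mm below it to a wider disc. The fixed steel canister is 72 mm across, 78 mm tall, on a square foot plate, with a 16 mm thick white ribbed cap.
- cap (a joint): Turn of the larger canister's cap, rad, clockwise from above positive. It starts loose at -0.95 to -0.35 and is tight at 0, where the white lug on the cap's edge meets the upright steel stop pin on the rim and the cap can go no farther. It turns easily (0.03 N m) and stays where left. At the start the lug points square to the length of the wing.
- wing (a joint): Turn of the wing relative to its cap, rad, clockwise positive, 0 at the start. Below 0.14 N m the wing carries the cap with it; once the cap is tight the wing slips on it, at up to 0.20 N m, with a click (a notch) every 0.26 rad (15 degrees). The first click has passed above 0.14; the second is complete at 0.52. It stays where it is left.
- small_wing_end (a point): One end of the wing of the smaller canister (50 mm across, 52 mm tall, with the same wing), 22 mm from its axis, 96 mm above the bench. That cap is already tight, its lug at its stop; not to be turned.

How it is judged:
At the end, for the whole second after the job is handed in: The larger canister's cap is tight (within 0.08 rad of its stop) and its wing has slipped on it by 0.14 to 0.65 rad: one or two clicks (value of joint cap above -0.08 rad and value of joint wing between 0.14 and 0.65 rad); the robot touches nothing.
It fails at once if the wing is turned on well past the second click (slip over 0.65 rad) (value of joint wing above 0.65 rad).
It fails at once if the smaller canister's wing is turned (its end moves more than 6 mm) (distance of small_wing_end from where it was at the start of the episode above 0.006 m).
It also fails if it takes over 40 s, if anything falls off the work surface, if the arm or the gripper's body presses on something with over 40 N, if the wrist force passes 120 N, or if a joint passes its speed limit or range.

## Robot

A 6-joint arm with a two-finger parallel gripper is mounted at the origin on a cart in front of the work surface, level with it; the furniture and walls round the work are solid. World frame = base frame: x ahead of the robot, y to its left, z up, the work surface at z = 0. Lengths are in m, angles in rad, forces in N, time in s.
With the tool pointing down it reaches from about 0.35 to 1 m from the base axis. Payload 7.1 kg.
Tool frame: the origin (TCP) lies at the very end of the fingers, on their centre line; the grasp point (between the pads) lies 19 mm behind it; x points along the fingers, y is the direction in which the jaws open and shut, and the axes are right-handed (so a half turn about x gives the same grasp; the last joint's range is limited). The gripper opens to 85 mm and grips with 20 to 120 N. Pads are 22 mm wide; open, the fingers measure 114 mm over their backs; the gripper's body (76 mm by 85 mm) begins 54 mm behind the grasp point. The pads swing forward as they close: fully open they stand 13 mm farther back than shut.
Start: joints at [-1.257, 0.423, 1.63, -0, 1.089, -0.019], TCP at [0.204, -0.591, 0.231] pointing down, gripper open.
Joint ranges: [-3, 3], [-0.9, 2.11], [0.09, 2.58], [-1.31, 4.45], [0.11, 2.69], [-2.54, 2.54]. Speed limits (rad/s): [2.39, 2.39, 3.01, 3.14, 3.14, 3.14].

## Interface

Orientations are given as a 3x3 rotation matrix whose columns are the frame's x, y, z axes.
In Python, from plant import manip gives the robot as it stands. The module is installed in compiled form; this text tells all that it offers.
- The arm moves only by the shell command python3 -m jog 'ROWS'. ROWS is JSON, a list of rows, each an object of numbers: "fingers": the closure in counts, from 0 (fully open) to 255 (shut); "dx", "dy", "dz": the shift along the tool's x, y, z in mm; "ax", "ay", "az": the turn, a rotation vector about the tool's x, y, z in rad. In form: [{"fingers": .., "dx": .., "dy": .., "dz": .., "ax": .., "ay": .., "az": ..}, ...]. A call has 1 to 20 rows; each row shifts and turns the commanded pose from where the row before left it, along the tool's axes as they then stand; what a row does not reach is not made up. A row lasts 1/10 s, in which the tool goes at most 50 mm and 8.59 degrees, less where a joint would pass 70% of its speed; a pose out of reach is approached as far as the arm can. A call is refused whole if a number of a shift passes 50 or a number of a turn 0.15, either way. A call with a gripper value outside its range is refused whole. The fingers move at their own pace and stop on an object; the grip force is fixed at half the most. Time passes only in rows, so rows that do not move let the fingers close. It gives the time, the measured TCP pose, the force and the opening at its end, in the units of the state.
- manip.state(): the state, without advancing time (a new reading comes with each control period).
- manip.get_image(name): name is "side" or "top"; returns the picture (384x512x3 uint8, red, green, blue); there is no depth.
- manip.camera_info(name): a dict with "fx", "fy", "cx", "cy" (pixels), "k1" (the pictures are not rectified: a ray, as slopes to the right and down, at radius r is drawn at 1 + k1 r^2 times it, then the intrinsics apply), "cam_to_world" (4x4, takes a point from camera to world coordinates). Camera axes: x right, y down, z forward; pixel columns grow to the right and rows downward; lengths in m; the calibration is good to about 2 mm. A picture is of the moment at which its call begins. camera_info takes no time and is no camera call.
- manip.finish_job(): hands the job in, once; it reports no verdict.
The state is a dict: "t": time; "joint_pos": joint angles; "qvel": joint speeds; "joint_efforts": joint torques, N m; "ee_pos": TCP position; "tcp_rot": TCP orientation; "wrist_force": force on the tool from outside, world axes, zero at the start; "torque": the same for the moment, N m; "width": opening from 0.0 (shut) to 1.0 (fully open).
Only numpy, scipy, OpenCV 4.12 (cv2) and the standard library are available. Lean on these libraries where they do the work, as an engineer would, in place of code of your own. Each camera call takes 0.05 s, during which the arm holds its last target.

## Working session

There is one attempt and no reset: what is moved stays moved. The work goes in short steps, Python scripts to look and compute and a shell command to move; the robot and the scene stay as the last step left them, time stands still between calls to the robot, and variables do not carry over. Pictures are saved under pics/ and viewed, and the job is handed in when it is done.

```bash
mkdir -p pics
python3 - <<'E'
from plant import manip
import cv2,numpy as np
s=manip.state()
for k in("t","ee_pos","tcp_rot","width","wrist_force"):print(k,s[k])
for n in("top","side"):
    cv2.imwrite(f"pics/{n}0.png",cv2.cvtColor(manip.get_image(n),cv2.COLOR_RGB2BGR))
    c=manip.camera_info(n);print(n,{k:(np.round(v,4).tolist()) for k,v in c.items()})
E
```

```text
t 0.0
ee_pos [ 0.20402919 -0.59013043  0.23053173]
tcp_rot [[-4.99017165e-04  3.26695600e-01 -9.45129481e-01]
 [ 1.55045353e-03 -9.45128210e-01 -3.26695979e-01]
 [-9.99998674e-01 -1.62840624e-03 -3.48911450e-05]]
width 1.0007380735926263
wrist_force [-0.13520079  0.35066824 -0.06383386]
top {'fx': 351.8067, 'fy': 351.8067, 'cx': 255.8776, 'cy': 194.4354, 'k1': -0.0304, 'cam_to_world': [[0.0154, -0.9807, 0.1947, 0.3376], [-0.9995, -0.0201, -0.0225, 0.0257], [0.026, -0.1942, -0.9806, 0.9543], [0.0, 0.0, 0.0, 1.0]]}
side {'fx': 455.9646, 'fy': 455.9646, 'cx': 257.2504, 'cy': 197.8153, 'k1': -0.1326, 'cam_to_world': [[0.9914, -0.066, 0.1132, 0.4066], [-0.1308, -0.5459, 0.8276, -0.7638], [0.0071, -0.8353, -0.5498, 0.6758], [0.0, 0.0, 0.0, 1.0]]}
```

View pics/top0.png

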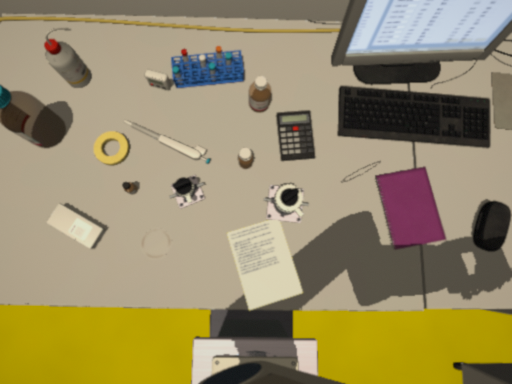

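View pics/side0.png

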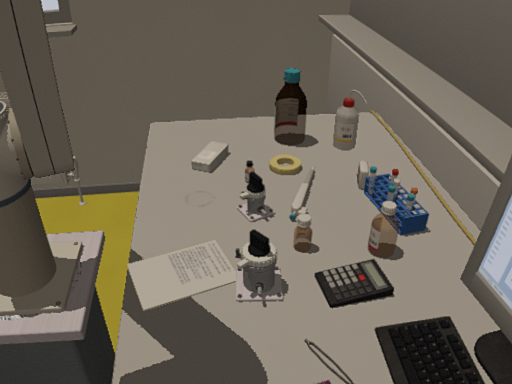

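The larger canister is at about (288,197) in top and (259,262) in side. The smaller one is at (187,187) in top and (256,195) in side. Next I'll enlarge both.

Run:
```python
import cv2,numpy as np
a=cv2.imread('pics/top0.png')[170:230,250:330];b=cv2.imread('pics/side0.png')[220:305,220:300]
a=cv2.resize(a,None,fx=7,fy=7,interpolation=cv2.INTER_CUBIC)
cv2.imwrite('pics/topz.png',a)
cv2.imwrite('pics/sidez.png',cv2.resize(b,None,fx=7,fy=7,interpolation=cv2.INTER_CUBIC))
```

```text
(no output)
```

View pics/topz.png

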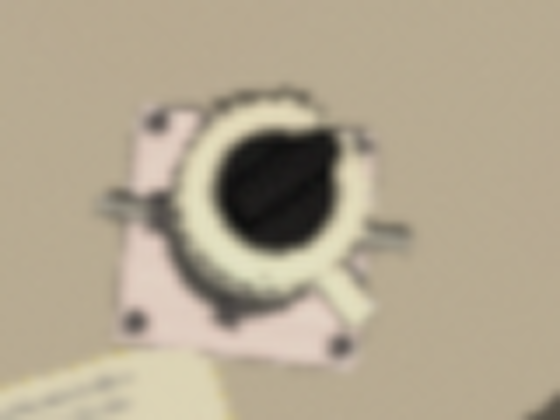

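View pics/sidez.png

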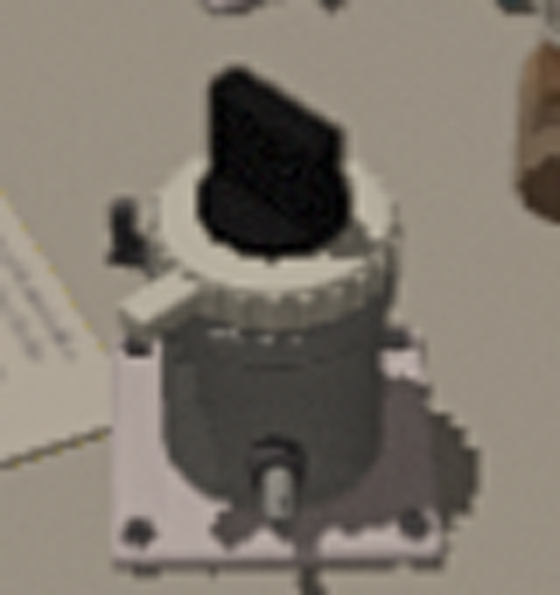

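Wing runs lower-left to upper-right in top (px ~(284,201) to (297,191)). The lug is at lower right (300,213) and the stop pin near (283,214), so it needs roughly 50° clockwise. I'll fit a wing-plus-disc silhouette in both views.

```bash
cat > h.py <<'E'
from plant import manip
import cv2,numpy as np
from scipy.optimize import minimize
def proj(n,P):
    c=manip.camera_info(n);M=np.array(c["cam_to_world"]);p=(np.atleast_2d(P)-M[:3,3])@M[:3,:3]
    u=p[:,:2]/p[:,2:];u=u*(1+c["k1"]*(u**2).sum(1,keepdims=True))
    return u*[c["fx"],c["fy"]]+[c["cx"],c["cy"]]
def parts(x,y,th,R,z0=.102,zt=.134):
    t=np.linspace(0,2*np.pi,40)
    d=np.array([[x+R*np.cos(a),y+R*np.sin(a),z] for z in(z0-.008,z0) for a in t])
    l=np.array([np.cos(th),np.sin(th)]);w=np.array([-l[1],l[0]])
    b=np.array([[*(np.array([x,y])+i*.022*l+j*.007*w),z] for i in(-1,1) for j in(-1,1) for z in(z0,zt)])
    return d,b
def render(n,v,roi,S=8,**k):
    x0,y0,x1,y1=roi;m=np.zeros(((y1-y0)*S,(x1-x0)*S),np.uint8)
    for P in parts(*v,**k):
        q=((proj(n,P)-[x0-.5,y0-.5])*S*16).astype(np.int32)
        cv2.fillConvexPoly(m,cv2.convexHull(q.reshape(-1,1,2)).reshape(-1,2),255,shift=4)
    return cv2.resize(m,None,fx=1/S,fy=1/S,interpolation=cv2.INTER_AREA)/255.
E
cat > fit.py <<'E'
from h import *
rois={"top":(276,184,304,210),"side":(244,226,274,258)}
obs={}
for n,(x0,y0,x1,y1) in rois.items():
    g=cv2.imread(f'pics/{n}0.png').max(2)[y0:y1,x0:x1].astype(float)
    obs[n]=np.clip((75-g)/50,0,1)   # darkness
def cost(v,ns=("top","side")):
    return sum(((render(n,v[:4]+np.r_[0,0,0,0],rois[n])-obs[n])**2).sum() for n in ns)
c=manip.camera_info("top")
for ns in (("top","side"),("top",),("side",)):
  best=None
  for th in np.radians([0,-30,-60,30,60,90]):
    r=minimize(cost,[.47,-.07,th,.024],args=(ns,),method='Nelder-Mead',options=dict(initial_simplex=np.array([.46,-.07,th,.022])+np.vstack([np.zeros(4),np.diag([.03,.03,.3,.004])]),maxiter=250,xatol=1e-5))
    if best is None or r.fun<best.fun: best=r
  print(ns,best.x.round(4),np.degrees(best.x[2]),best.fun)
  if len(ns)==2:
    o=[]
    for n in ns:
      a=np.hstack([obs[n],render(n,best.x,rois[n])]);o.append(cv2.resize(a*255,(700,290),interpolation=cv2.INTER_NEAREST))
    cv2.imwrite('pics/fit.png',np.vstack(o))
E
python3 fit.py
```

```text
Traceback (most recent call last):
  File "fit.py", line 13, in <module>
    r=minimize(cost,[.47,-.07,th,.024],args=(ns,),method='Nelder-Mead',options=dict(initial_simplex=np.array([.46,-.07,th,.022])+np.vstack([np.zeros(4),np.diag([.03,.03,.3,.004])]),maxiter=250,xatol=1e-5))
  File "fit.py", line 8, in cost
    return sum(((render(n,v[:4]+np.r_[0,0,0,0],rois[n])-obs[n])**2).sum() for n in ns)
  File "fit.py", line 8, in <genexpr>
    return sum(((render(n,v[:4]+np.r_[0,0,0,0],rois[n])-obs[n])**2).sum() for n in ns)
                 ~~~~~~^^^^^^^^^^^^^^^^^^^^^^^^^^^^^^^^
  File "h.py", line 17, in render
    q=((proj(n,P)-[x0-.5,y0-.5])*S*16).astype(np.int32)
        ~~~~^^^^^
  File "h.py", line 5, in proj
    c=manip.camera_info(n);M=np.array(c["cam_to_world"]);p=(np.atleast_2d(P)-M[:3,3])@M[:3,:3]
ValueError: time passes only in moves, steps and waits
```

Run:
```python
from h import *
for n in("top","side"):print(n,proj(n,[[.46,-.07,.134],[.48,-.07,.134],[0.46,-.09,.134]]).round(1).tolist())
```

```text
top [[288.2, 211.9], [288.2, 203.5], [296.6, 212.0]]
side [[235.6, 234.3], [245.9, 233.5], [236.6, 240.7]]
```

```bash
sed -i 's/^def proj/CI={n:manip.camera_info(n) for n in("top","side")}\ndef proj/; s/c=manip.camera_info(n);M/c=CI[n];M/' h.py; sed -i '/^c=manip/d; s/\[\.46,-\.07,th,\.022\]/[.49,-.08,th,.022]/' fit.py; time python3 fit.py
```

```text
('top', 'side') [ 0.5037 -0.0762 -1.0921  0.0186] -62.57084435072173 57.8318675893887
('top',) [ 0.5034 -0.0757 -0.8077  0.0186] -46.27685941839914 18.337684121491733
('side',) [ 0.5036 -0.0774  2.0517  0.0181] 117.55585390202513 34.95118308342945[ WARN:0@2.567] global loadsave.cpp:1063 imwrite_ Unsupported depth image for selected encoder is fallbacked to CV_8U.

real	0m5.433s
user	0m5.949s
sys	0m0.089s
```

View pics/fit.png

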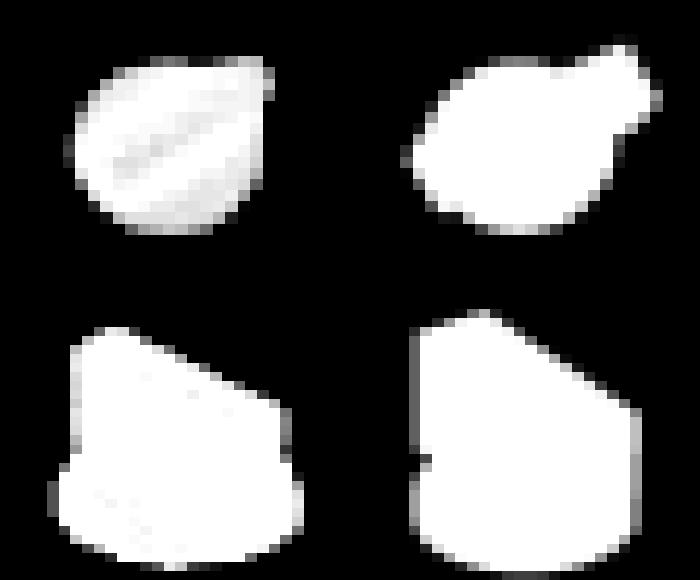

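```bash
sed -i 's#(75-g)/50#(165-g)/120#' fit.py; python3 fit.py 2>/dev/null
```

```text
('top', 'side') [ 0.5042 -0.0755  2.1217  0.0208] 121.56595351978174 39.700389033064205
('top',) [ 0.5034 -0.0755 -0.8828  0.0207] -50.57799380951404 10.791387687427912
('side',) [ 0.5047 -0.0752 -1.0024  0.0212] -57.435497553838125 26.025352748942716
```

View pics/fit.png

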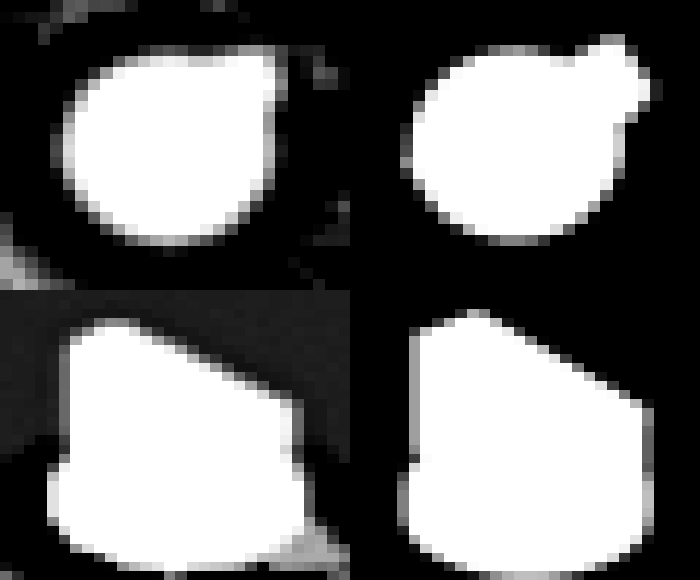

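```bash
sed -i 's/def parts(x,y,th,R,z0=.102,zt=.134)/def parts(x,y,th,R,L=.022,zd=.102,zt=.134)/; s/for z in(z0-.008,z0) for a/for z in(.094,zd) for a/; s/i\*\.022\*l/i*L*l/; s/for z in(z0,zt)/for z in(.094,zt)/' h.py
cat > fit2.py <<'E'
from h import *
import sys
tag=sys.argv[1] if len(sys.argv)>1 else '0'
rois={"top":(276,184,304,206),"side":(244,226,271,256)}
obs={}
for n,(x0,y0,x1,y1) in rois.items():
    g=cv2.imread(f'pics/{n}{tag}.png').max(2)[y0:y1,x0:x1].astype(float)
    obs[n]=np.clip((165-g)/120,0,1)
sc=np.array([.01,.01,.3,.003,.003,.003,.003])
def cost(v,ns):return sum(((render(n,v,rois[n])-obs[n])**2).sum() for n in ns)
b0=np.array([.504,-.0755,-.85,.021,.021,.102,.133])
for ns in(("top","side"),("top",),("side",)):
  best=None
  for th in(-1.1,-.9,-.7):
    p=b0.copy();p[2]=th
    r=minimize(cost,p,args=(ns,),method='Nelder-Mead',options=dict(initial_simplex=p+np.vstack([np.zeros(7),np.diag(sc)]),maxiter=800,xatol=1e-5))
    if best is None or r.fun<best.fun:best=r
  print(ns,best.x.round(4),np.degrees(best.x[2]).round(1),round(best.fun,1))
  if len(ns)==2:
    o=[]
    for n in ns:
      a=np.hstack([obs[n],render(n,best.x,rois[n])]);o.append(cv2.resize((a*255).astype(np.uint8),(700,290),interpolation=cv2.INTER_NEAREST))
    cv2.imwrite('pics/fit2.png',np.vstack(o))
# lug direction: topz px (350,300)->image
E
python3 fit2.py
python3 - <<'E'
import sys;sys.path.insert(0,'.')
from h import *
# backproject lug tip pixel at z=.086
def bp(n,u,z):
    from scipy.optimize import fsolve
    return fsolve(lambda p:proj(n,[[p[0],p[1],z]])[0]-u,[.5,-.07])
l=bp("top",(250+350/7-.5,170+298/7-.5),.09);print("lug",l,np.degrees(np.arctan2(*(l-[.504,-.0755])[::-1])))
l=bp("side",(220+135/7,220+310/7),.09);print("lug side",l,np.degrees(np.arctan2(*(l-[.504,-.0755])[::-1])))
l=bp("top",(250+230/7,170+312/7),.094);print("pin",l,np.degrees(np.arctan2(*(l-[.504,-.0755])[::-1])))
l=bp("side",(220+125/7,220+205/7),.094);print("pin side",l,np.degrees(np.arctan2(*(l-[.504,-.0755])[::-1])))
E
```

```text
('top', 'side') [ 0.5041 -0.076  -0.9369  0.0211  0.0201  0.1021  0.1332] -53.7 18.3
('top',) [ 0.5035 -0.0758 -0.9059  0.0207  0.0195  0.102   0.1333] -51.9 4.2
('side',) [ 0.5046 -0.0758 -0.968   0.0214  0.0209  0.1036  0.1327] -55.5 9.9
lug [ 0.46661013 -0.10343623] -143.2343682154661
lug side [ 0.46269798 -0.10764277] -142.1086157951371
pin [ 0.4589938  -0.06148295] 162.70095388977072
pin side [ 0.46390801 -0.06748625] 168.69644774056795
```

View pics/fit2.png

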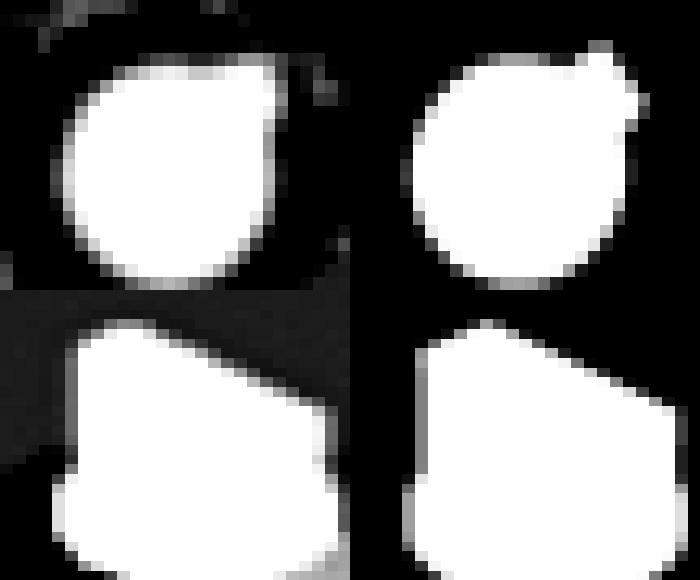

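Both views and the lug direction agree: axis ≈ (0.504, -0.076) and wing direction ≈ -53°. The stop pin is about 40–45° clockwise of the lug. The jaws need a yaw of 37°, which keeps joint 6 in range for the turn. Now I'll move above the wing and start rotating.

```bash
python3 -m jog '[{"dy":-27.7,"dz":-32.3},{"dy":-27.7,"dz":-32.3},{"dy":-27.7,"dz":-32.3},{"dy":-27.7,"dz":-32.3},{"dy":-27.7,"dz":-32.3},{"dy":-27.7,"dz":-32.3},{"dy":-27.7,"dz":-32.3},{"dy":-27.7,"dz":-32.3},{"dy":-27.7,"dz":-32.3},{"dy":-27.7,"dz":-32.3},{"dy":-27.7,"dz":-32.3},{"dy":-27.7,"dz":-32.3},{"dy":-27.7,"dz":-32.3},{"dy":-27.7,"dz":-32.3},{"ax":-0.145},{"ax":-0.145},{"ax":-0.145},{"ax":-0.145},{"ax":-0.145},{"ax":-0.145}]'
cat > st.py <<'E'
from plant import manip
import numpy as np,sys
s=manip.state();R=np.array(s["tcp_rot"]);p=np.array(s["ee_pos"])
yaw=np.degrees(np.arctan2(R[1,1],R[0,1]))
a=list(map(float,sys.argv[1:])) or [.504,-.076,.2,37]
e=R.T@(np.array(a[:3])-p)*1000
print("t",round(s["t"],2),"p",p.round(4),"yaw",yaw.round(2),"w",round(s["width"],3),"q",np.round(s["joint_pos"],2),"F",np.round(s["wrist_force"],2),"M",np.round(s["torque"],3))
print("tilt",R[:,0].round(4),"to go dx,dy,dz mm",e.round(1),"ax",np.radians(yaw-a[3]).round(3))
E
python3 st.py
```

```text
t 0.1 p [ 0.204  -0.5902  0.2306] yaw -70.93 w 1.002 q [-1.26  0.42  1.63 -0.    1.09 -0.02] F [-1.01  0.48  0.  ] M [ 0.011  0.062 -0.053]
tilt [-5.0e-04  1.3e-03 -1.0e+00] to go dx,dy,dz mm [  31.2 -388.  -451.5] ax -1.884invalid input at $[0]: expected keys fingers, dx, dy, dz, ax, ay, az
```

```bash
python3 -m jog '[{"fingers":0,"dx":0,"dy":-27.7,"dz":-32.3,"ax":0,"ay":0,"az":0},{"fingers":0,"dx":0,"dy":-27.7,"dz":-32.3,"ax":0,"ay":0,"az":0},{"fingers":0,"dx":0,"dy":-27.7,"dz":-32.3,"ax":0,"ay":0,"az":0},{"fingers":0,"dx":0,"dy":-27.7,"dz":-32.3,"ax":0,"ay":0,"az":0},{"fingers":0,"dx":0,"dy":-27.7,"dz":-32.3,"ax":0,"ay":0,"az":0},{"fingers":0,"dx":0,"dy":-27.7,"dz":-32.3,"ax":0,"ay":0,"az":0},{"fingers":0,"dx":0,"dy":-27.7,"dz":-32.3,"ax":0,"ay":0,"az":0},{"fingers":0,"dx":0,"dy":-27.7,"dz":-32.3,"ax":0,"ay":0,"az":0},{"fingers":0,"dx":0,"dy":-27.7,"dz":-32.3,"ax":0,"ay":0,"az":0},{"fingers":0,"dx":0,"dy":-27.7,"dz":-32.3,"ax":0,"ay":0,"az":0},{"fingers":0,"dx":0,"dy":-27.7,"dz":-32.3,"ax":0,"ay":0,"az":0},{"fingers":0,"dx":0,"dy":-27.7,"dz":-32.3,"ax":0,"ay":0,"az":0},{"fingers":0,"dx":0,"dy":-27.7,"dz":-32.3,"ax":0,"ay":0,"az":0},{"fingers":0,"dx":0,"dy":-27.7,"dz":-32.3,"ax":0,"ay":0,"az":0},{"fingers":0,"dx":0,"dy":0,"dz":0,"ax":-0.145,"ay":0,"az":0},{"fingers":0,"dx":0,"dy":0,"dz":0,"ax":-0.145,"ay":0,"az":0},{"fingers":0,"dx":0,"dy":0,"dz":0,"ax":-0.145,"ay":0,"az":0},{"fingers":0,"dx":0,"dy":0,"dz":0,"ax":-0.145,"ay":0,"az":0}]'; python3 st.py
```

```text
t: 1.9
ee_pos: [0.5047, -0.0761, 0.231]
tcp_rot: [[-0.001, 0.795, -0.606], [0.0, -0.606, -0.795], [-1.0, -0.001, 0.0]]
wrist_force: [0.2, -0.9, -0.1]
width: 1.001
t 1.9 p [ 0.5047 -0.0761  0.231 ] yaw -37.33 w 1.001 q [-0.17  0.26  1.88  0.    1.01  0.48] F [ 0.15 -0.92 -0.11] M [-0.011 -0.026  0.003]
tilt [-8.e-04  1.e-04 -1.e+00] to go dx,dy,dz mm [31.  -0.6  0.3] ax -1.297
```

```bash
python3 -m jog '[{"fingers":0,"dx":0,"dy":0,"dz":0,"ax":-0.144,"ay":0,"az":0},{"fingers":0,"dx":0,"dy":0,"dz":0,"ax":-0.144,"ay":0,"az":0},{"fingers":0,"dx":0,"dy":0,"dz":0,"ax":-0.144,"ay":0,"az":0},{"fingers":0,"dx":0,"dy":0,"dz":0,"ax":-0.144,"ay":0,"az":0},{"fingers":0,"dx":0,"dy":0,"dz":0,"ax":-0.144,"ay":0,"az":0},{"fingers":0,"dx":0,"dy":0,"dz":0,"ax":-0.144,"ay":0,"az":0},{"fingers":0,"dx":0,"dy":0,"dz":0,"ax":-0.144,"ay":0,"az":0},{"fingers":0,"dx":0,"dy":0,"dz":0,"ax":-0.144,"ay":0,"az":0},{"fingers":0,"dx":0,"dy":0,"dz":0,"ax":-0.144,"ay":0,"az":0},{"fingers":0,"dx":0,"dy":0,"dz":0,"ax":0,"ay":0,"az":0}]'; python3 st.py .504 -.076 .108 37
python3 - <<'E'
from plant import manip
import cv2
a=cv2.cvtColor(manip.get_image("side"),cv2.COLOR_RGB2BGR);cv2.imwrite('pics/side1.png',a)
cv2.imwrite('pics/side1z.png',cv2.resize(a[150:310,180:340],None,fx=3.7,fy=3.7,interpolation=cv2.INTER_CUBIC))
E
```

```text
t: 2.9
ee_pos: [0.5046, -0.0764, 0.2311]
tcp_rot: [[-0.001, 0.803, 0.597], [0.0, 0.597, -0.803], [-1.0, -0.0, -0.0]]
wrist_force: [0.4, -0.3, 0.5]
width: 1.002
t 2.9 p [ 0.5046 -0.0764  0.2311] yaw 36.63 w 1.002 q [-0.17  0.26  1.88  0.    1.01 -0.81] F [ 0.38 -0.35  0.54] M [-0.002  0.022 -0.056]
tilt [-6.e-04  1.e-04 -1.e+00] to go dx,dy,dz mm [123.1  -0.2  -0.6] ax -0.007
```

View pics/side1z.png

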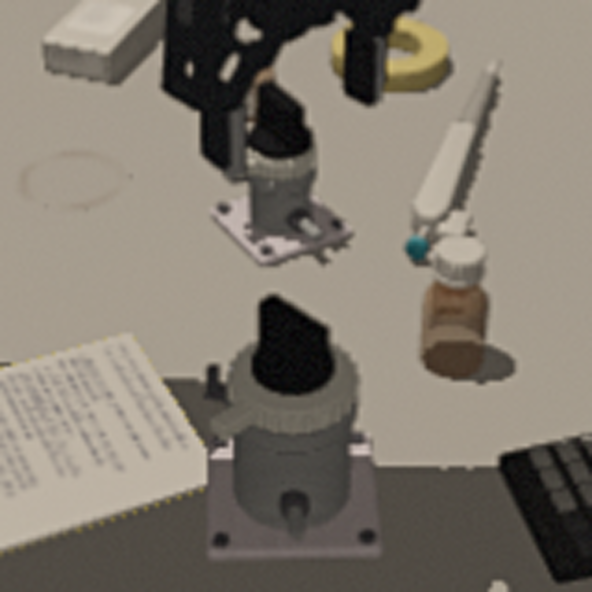

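Jaws are aligned over the wing, fingers at about (242,190) and (278,170) in the side picture, and the wing at ~(258,242) is still clear below. Descending.

```bash
python3 -m jog '[{"fingers":0,"dx":25,"dy":0,"dz":-0.6,"ax":-0.007,"ay":0,"az":0},{"fingers":0,"dx":25,"dy":0,"dz":0,"ax":0,"ay":0,"az":0},{"fingers":0,"dx":25,"dy":0,"dz":0,"ax":0,"ay":0,"az":0},{"fingers":0,"dx":25,"dy":0,"dz":0,"ax":0,"ay":0,"az":0},{"fingers":0,"dx":13,"dy":0,"dz":0,"ax":0,"ay":0,"az":0},{"fingers":0,"dx":9,"dy":0,"dz":0,"ax":0,"ay":0,"az":0},{"fingers":120,"dx":0,"dy":0,"dz":0,"ax":0,"ay":0,"az":0},{"fingers":120,"dx":0,"dy":0,"dz":0,"ax":0,"ay":0,"az":0},{"fingers":120,"dx":0,"dy":0,"dz":0,"ax":0,"ay":0,"az":0},{"fingers":120,"dx":0,"dy":0,"dz":0,"ax":0,"ay":0,"az":0}]'; python3 st.py .504 -.076 .108 37
python3 - <<'E'
from plant import manip
import cv2,numpy as np
o=[]
for n,(x,y) in(("side",(258,240)),("top",(288,197))):
    a=cv2.cvtColor(manip.get_image(n),cv2.COLOR_RGB2BGR);cv2.imwrite(f'pics/{n}2.png',a)
    o.append(cv2.resize(a[y-50:y+50,x-40:x+40],None,fx=5,fy=5,interpolation=cv2.INTER_CUBIC))
cv2.imwrite('pics/z2.png',np.hstack(o))
E
```

```text
t: 3.95
ee_pos: [0.5052, -0.0761, 0.1102]
tcp_rot: [[0.002, 0.799, 0.601], [-0.0, 0.601, -0.799], [-1.0, 0.001, 0.001]]
wrist_force: [-0.7, -1.4, 0.3]
width: 0.529
t 3.95 p [ 0.5052 -0.0761  0.1102] yaw 36.94 w 0.529 q [-0.17  0.44  1.96 -0.    0.74 -0.82] F [-0.7  -1.39  0.33] M [ 0.02  -0.018 -0.015]
tilt [ 1.7e-03 -3.0e-04 -1.0e+00] to go dx,dy,dz mm [ 2.2 -0.9 -0.7] ax -0.001
```

View pics/z2.png

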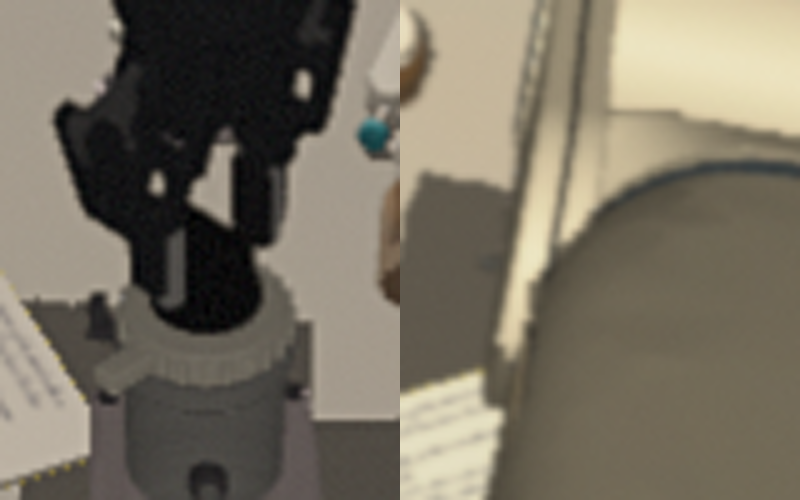

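The fingers straddle the wing in the side picture (wing at ~(258,244), pads at (253,243) and (272,230)), and the top view is blocked by the arm. Small centring correction, then close.

```bash
python3 -m jog '[{"fingers":150,"dx":1,"dy":-0.9,"dz":-0.7,"ax":0,"ay":0,"az":0},{"fingers":170,"dx":0,"dy":0,"dz":0,"ax":0,"ay":0,"az":0},{"fingers":255,"dx":0,"dy":0,"dz":0,"ax":0,"ay":0,"az":0},{"fingers":255,"dx":0,"dy":0,"dz":0,"ax":0,"ay":0,"az":0},{"fingers":255,"dx":0,"dy":0,"dz":0,"ax":0,"ay":0,"az":0},{"fingers":255,"dx":0,"dy":0,"dz":0,"ax":0,"ay":0,"az":0}]'; python3 st.py .504 -.076 .108 37
```

```text
t: 4.65
ee_pos: [0.5038, -0.0756, 0.1085]
tcp_rot: [[0.001, 0.799, 0.601], [0.0, 0.601, -0.799], [-1.0, 0.001, 0.0]]
wrist_force: [2.6, 4.9, 3.2]
width: 0.153
t 4.65 p [ 0.5038 -0.0756  0.1085] yaw 36.95 w 0.153 q [-0.17  0.44  1.96  0.    0.73 -0.82] F [2.6  4.91 3.22] M [ 0.807 -0.189  0.034]
tilt [ 8.e-04  4.e-04 -1.e+00] to go dx,dy,dz mm [ 0.5 -0.1  0.4] ax -0.001
```

Gripped: opening 13 mm matches the 14 mm wing, and the side forces are small. Now the first part of the turn clockwise.

```bash
python3 -m jog '[{"fingers":255,"dx":0,"dy":0,"dz":0,"ax":0.1,"ay":0,"az":0},{"fingers":255,"dx":0,"dy":0,"dz":0,"ax":0.1,"ay":0,"az":0},{"fingers":255,"dx":0,"dy":0,"dz":0,"ax":0.1,"ay":0,"az":0}]'; python3 st.py .504 -.076 .108 37;python3 -m jog '[{"fingers":255,"dx":0,"dy":0,"dz":0,"ax":0.05,"ay":0,"az":0},{"fingers":255,"dx":0,"dy":0,"dz":0,"ax":0.05,"ay":0,"az":0},{"fingers":255,"dx":0,"dy":0,"dz":0,"ax":0,"ay":0,"az":0}]' >/dev/null; python3 st.py .504 -.076 .108 37;python3 - <<'E'
from plant import manip
import cv2,numpy as np
x,y=258,240
a=cv2.cvtColor(manip.get_image("side"),cv2.COLOR_RGB2BGR);cv2.imwrite(f'pics/side3.png',a)
cv2.imwrite('pics/z3.png',cv2.resize(a[y-40:y+50,x-45:x+45],None,fx=6,fy=6,interpolation=cv2.INTER_CUBIC))
E
```

```text
t: 4.95
ee_pos: [0.5039, -0.0756, 0.1086]
tcp_rot: [[0.001, 0.942, 0.334], [0.0, 0.334, -0.942], [-1.0, 0.001, -0.0]]
wrist_force: [2.4, 5.8, 3.1]
width: 0.152
t 4.95 p [ 0.5039 -0.0756  0.1086] yaw 19.53 w 0.152 q [-0.17  0.44  1.96  0.    0.73 -0.51] F [2.41 5.84 3.06] M [ 0.905 -0.23   0.056]
tilt [ 1.e-03  4.e-04 -1.e+00] to go dx,dy,dz mm [ 0.6 -0.   0.4] ax -0.305
t 5.25 p [ 0.5039 -0.0755  0.1086] yaw 13.94 w 0.151 q [-0.17  0.44  1.96  0.    0.73 -0.42] F [1.8  5.5  3.13] M [ 0.941 -0.171 -0.009]
tilt [ 1.e-03  5.e-04 -1.e+00] to go dx,dy,dz mm [ 0.6 -0.   0.5] ax -0.402
```

View pics/z3.png

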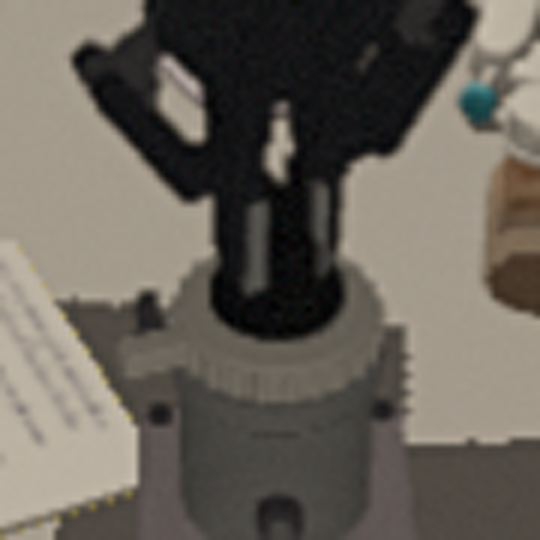

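Lug tip is at image (234,260) and the pin at (238,250), so a gap remains and the wing is carrying the cap. I'll continue in small rows and watch the moment about the vertical.

```bash
s(){ python3 st.py .504 -.076 .108 37|sed -n 's/tilt.*ax/ax/p;s/^t .*yaw/yaw/p'|tr '\n' ' ';echo; }
python3 -m jog '[{"fingers":255,"dx":0,"dy":0,"dz":0,"ax":0.05,"ay":0,"az":0}]' >/dev/null;s
python3 -m jog '[{"fingers":255,"dx":0,"dy":0,"dz":0,"ax":0.04,"ay":0,"az":0}]' >/dev/null;s
python3 -m jog '[{"fingers":255,"dx":0,"dy":0,"dz":0,"ax":0.04,"ay":0,"az":0}]' >/dev/null;s
python3 -m jog '[{"fingers":255,"dx":0,"dy":0,"dz":0,"ax":0.03,"ay":0,"az":0}]' >/dev/null;s
python3 -m jog '[{"fingers":255,"dx":0,"dy":0,"dz":0,"ax":0.03,"ay":0,"az":0}]' >/dev/null;s
python3 -m jog '[{"fingers":255,"dx":0,"dy":0,"dz":0,"ax":0.03,"ay":0,"az":0}]' >/dev/null;s
python3 -m jog '[{"fingers":255,"dx":0,"dy":0,"dz":0,"ax":0.03,"ay":0,"az":0}]' >/dev/null;s
python3 - <<'E'
from plant import manip
import cv2,numpy as np
x,y=258,240
a=cv2.cvtColor(manip.get_image("side"),cv2.COLOR_RGB2BGR);cv2.imwrite(f'pics/side4.png',a)
cv2.imwrite('pics/z4.png',cv2.resize(a[y-40:y+50,x-45:x+45],None,fx=6,fy=6,interpolation=cv2.INTER_CUBIC))
E
```

```text
yaw 11.13 w 0.155 q [-0.17  0.44  1.96  0.    0.73 -0.37] F [2.49 6.39 3.48] M [ 0.97  -0.242  0.053] ax -0.452 
yaw 8.77 w 0.148 q [-0.17  0.44  1.96  0.    0.73 -0.33] F [2.93 6.32 2.87] M [ 1.044 -0.242  0.097] ax -0.493 
yaw 6.49 w 0.151 q [-0.17  0.44  1.96  0.    0.73 -0.29] F [2.6  5.55 2.63] M [ 0.986 -0.251  0.052] ax -0.533 
yaw 4.77 w 0.155 q [-0.17  0.44  1.96  0.    0.73 -0.26] F [1.53 6.56 2.35] M [ 1.063 -0.295  0.032] ax -0.562 
yaw 3.07 w 0.153 q [-0.17  0.44  1.96  0.    0.73 -0.23] F [2.13 6.79 3.97] M [ 1.06  -0.276  0.011] ax -0.592 
yaw 1.35 w 0.151 q [-0.17  0.44  1.96  0.    0.73 -0.2 ] F [2.61 5.87 2.59] M [ 1.059 -0.243  0.029] ax -0.622 
yaw -0.36 w 0.148 q [-0.17  0.44  1.96  0.    0.73 -0.17] F [2.09 6.16 1.97] M [ 1.068 -0.253  0.058] ax -0.652
```

View pics/z4.png

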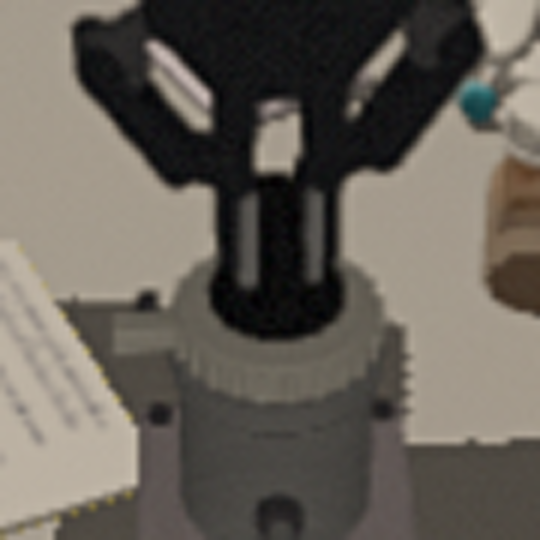

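The lug now covers the pin's foot (lug tip (233,256), pin top (238,249)). Nearly at the stop, and the torque is still about 0.04 N m. Smaller rows now.

```bash
s(){ python3 st.py .504 -.076 .108 37|sed -n 's/tilt.*ax/ax/p;s/^t .*yaw/yaw/p'|tr '\n' ' ';echo; }
python3 -m jog '[{"fingers":255,"dx":0,"dy":0,"dz":0,"ax":0.03,"ay":0,"az":0}]' >/dev/null;s
python3 -m jog '[{"fingers":255,"dx":0,"dy":0,"dz":0,"ax":0.03,"ay":0,"az":0}]' >/dev/null;s
python3 -m jog '[{"fingers":255,"dx":0,"dy":0,"dz":0,"ax":0.03,"ay":0,"az":0}]' >/dev/null;s
python3 -m jog '[{"fingers":255,"dx":0,"dy":0,"dz":0,"ax":0.03,"ay":0,"az":0}]' >/dev/null;s
python3 -m jog '[{"fingers":255,"dx":0,"dy":0,"dz":0,"ax":0.03,"ay":0,"az":0}]' >/dev/null;s
python3 -m jog '[{"fingers":255,"dx":0,"dy":0,"dz":0,"ax":0.03,"ay":0,"az":0}]' >/dev/null;s
python3 - <<'E'
from plant import manip
import cv2,numpy as np
x,y=258,240
a=cv2.cvtColor(manip.get_image("side"),cv2.COLOR_RGB2BGR);cv2.imwrite(f'pics/side5.png',a)
cv2.imwrite('pics/z5.png',cv2.resize(a[y-40:y+50,x-45:x+45],None,fx=6,fy=6,interpolation=cv2.INTER_CUBIC))
E
```

```text
yaw -2.05 w 0.155 q [-0.17  0.44  1.96  0.    0.73 -0.14] F [2.05 4.93 2.76] M [ 1.091 -0.269  0.044] ax -0.681 
yaw -3.8 w 0.158 q [-0.17  0.44  1.96  0.    0.73 -0.11] F [3.2  6.06 3.14] M [ 1.105 -0.288  0.073] ax -0.712 
yaw -5.52 w 0.149 q [-0.17  0.44  1.96  0.    0.73 -0.08] F [1.89 5.51 3.06] M [ 1.028 -0.226  0.048] ax -0.742 
yaw -7.22 w 0.156 q [-0.17  0.44  1.96  0.    0.73 -0.05] F [1.98 5.85 3.52] M [ 1.119 -0.336  0.241] ax -0.772 
yaw -8.94 w 0.151 q [-0.17  0.44  1.96  0.    0.73 -0.02] F [2.98 6.41 3.29] M [ 1.102 -0.305  0.212] ax -0.802 
yaw -10.65 w 0.149 q [-0.17  0.44  1.96  0.    0.73  0.01] F [1.85 6.89 2.51] M [ 1.127 -0.275  0.215] ax -0.832
```

View pics/z5.png

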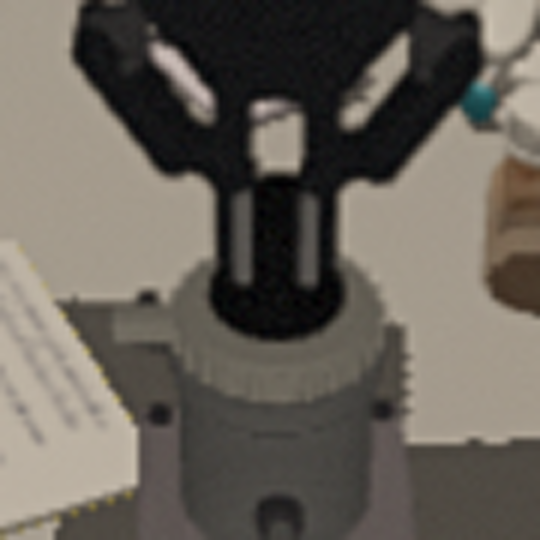

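The moment jumped from 0.05 to 0.24 at a turn of ~0.76 rad. The lug stands against the pin (238,250) and has stopped moving. Continuing over the click and watching the moment.

```bash
s(){ python3 st.py .504 -.076 .108 37|sed -n 's/tilt.*ax/ax/p;s/^t .*yaw/yaw/p'|tr '\n' ' ';echo; }
python3 -m jog '[{"fingers":255,"dx":0,"dy":0,"dz":0,"ax":0.03,"ay":0,"az":0}]' >/dev/null;s
python3 -m jog '[{"fingers":255,"dx":0,"dy":0,"dz":0,"ax":0.03,"ay":0,"az":0}]' >/dev/null;s
python3 -m jog '[{"fingers":255,"dx":0,"dy":0,"dz":0,"ax":0.03,"ay":0,"az":0}]' >/dev/null;s
python3 -m jog '[{"fingers":255,"dx":0,"dy":0,"dz":0,"ax":0.03,"ay":0,"az":0}]' >/dev/null;s
python3 -m jog '[{"fingers":255,"dx":0,"dy":0,"dz":0,"ax":0.03,"ay":0,"az":0}]' >/dev/null;s
python3 -m jog '[{"fingers":255,"dx":0,"dy":0,"dz":0,"ax":0.03,"ay":0,"az":0}]' >/dev/null;s
python3 -m jog '[{"fingers":255,"dx":0,"dy":0,"dz":0,"ax":0.03,"ay":0,"az":0}]' >/dev/null;s
python3 -m jog '[{"fingers":255,"dx":0,"dy":0,"dz":0,"ax":0,"ay":0,"az":0}]' >/dev/null;s
```

```text
yaw -12.34 w 0.155 q [-0.17  0.44  1.96  0.    0.73  0.04] F [1.47 6.47 2.55] M [ 1.135 -0.279  0.147] ax -0.861 
yaw -14.1 w 0.148 q [-0.17  0.44  1.96  0.    0.73  0.07] F [2.33 6.12 3.08] M [ 1.143 -0.304  0.11 ] ax -0.892 
yaw -15.82 w 0.152 q [-0.17  0.44  1.96  0.    0.73  0.1 ] F [2.79 7.34 3.38] M [ 1.104 -0.266  0.124] ax -0.922 
yaw -17.55 w 0.149 q [-0.17  0.44  1.96  0.    0.73  0.13] F [2.28 6.76 3.52] M [ 1.114 -0.338  0.052] ax -0.952 
yaw -19.26 w 0.15 q [-0.17  0.44  1.96  0.    0.73  0.16] F [2.12 5.69 1.88] M [ 1.101 -0.308  0.13 ] ax -0.982 
yaw -20.98 w 0.154 q [-0.17  0.44  1.96  0.    0.73  0.19] F [2.63 5.44 1.86] M [ 1.159 -0.349  0.146] ax -1.012 
yaw -22.69 w 0.15 q [-0.17  0.44  1.96  0.    0.73  0.22] F [2.23 6.77 2.58] M [ 1.174 -0.304  0.181] ax -1.042 
yaw -22.68 w 0.15 q [-0.17  0.44  1.96  0.    0.73  0.22] F [2.83 5.85 2.35] M [ 1.069 -0.326 -0.036] ax -1.042
```

The moment dipped near 0.95 and is rising again, so the slip is about 0.28 rad, just past the first click. I'll nudge a little toward the middle of the window, then open partway.

```bash
python3 -m jog '[{"fingers":255,"dx":0,"dy":0,"dz":0,"ax":0.025,"ay":0,"az":0},{"fingers":255,"dx":0,"dy":0,"dz":0,"ax":0.02,"ay":0,"az":0},{"fingers":255,"dx":0,"dy":0,"dz":0,"ax":0,"ay":0,"az":0},{"fingers":130,"dx":0,"dy":0,"dz":0,"ax":0,"ay":0,"az":0},{"fingers":130,"dx":0,"dy":0,"dz":0,"ax":0,"ay":0,"az":0},{"fingers":130,"dx":0,"dy":0,"dz":0,"ax":0,"ay":0,"az":0},{"fingers":130,"dx":0,"dy":0,"dz":0,"ax":0,"ay":0,"az":0}]'; python3 st.py .504 -.076 .25 -25;python3 - <<'E'
from plant import manip
import cv2,numpy as np
x,y=258,240
a=cv2.cvtColor(manip.get_image("side"),cv2.COLOR_RGB2BGR);cv2.imwrite(f'pics/side6.png',a)
cv2.imwrite('pics/z6.png',cv2.resize(a[y-40:y+50,x-45:x+45],None,fx=6,fy=6,interpolation=cv2.INTER_CUBIC))
E
```

```text
t: 8.2
ee_pos: [0.5031, -0.0761, 0.1082]
tcp_rot: [[-0.0, 0.905, -0.426], [-0.0, -0.426, -0.905], [-1.0, -0.0, 0.0]]
wrist_force: [0.5, 0.1, -0.8]
width: 0.489
t 8.2 p [ 0.5031 -0.0761  0.1082] yaw -25.22 w 0.489 q [-0.17  0.44  1.96 -0.    0.73  0.27] F [ 0.53  0.07 -0.81] M [ 0.008  0.011 -0.006]
tilt [-5.e-04 -1.e-04 -1.e+00] to go dx,dy,dz mm [-141.8    0.7   -0.4] ax -0.004
```

View pics/z6.png

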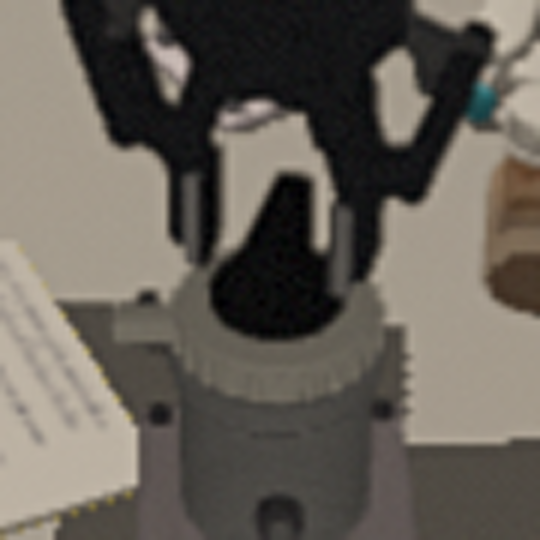

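The jaws are clear of the wing on both sides (wing ~(261,228–256)), the forces are zero, and the lug is still at the pin. Lift straight up, then back off to clear the view.

```bash
python3 -m jog '[{"fingers":130,"dx":-15,"dy":0,"dz":0,"ax":0,"ay":0,"az":0},{"fingers":130,"dx":-30,"dy":0,"dz":0,"ax":0,"ay":0,"az":0},{"fingers":130,"dx":-35,"dy":0,"dz":0,"ax":0,"ay":0,"az":0},{"fingers":130,"dx":-35,"dy":0,"dz":0,"ax":0,"ay":0,"az":0},{"fingers":130,"dx":-25,"dy":0,"dz":0,"ax":0,"ay":0,"az":0},{"fingers":130,"dx":0,"dy":0,"dz":40,"ax":0,"ay":0,"az":0},{"fingers":130,"dx":0,"dy":0,"dz":40,"ax":0,"ay":0,"az":0},{"fingers":130,"dx":0,"dy":0,"dz":40,"ax":0,"ay":0,"az":0},{"fingers":130,"dx":0,"dy":0,"dz":40,"ax":0,"ay":0,"az":0},{"fingers":130,"dx":0,"dy":0,"dz":40,"ax":0,"ay":0,"az":0},{"fingers":130,"dx":0,"dy":0,"dz":40,"ax":0,"ay":0,"az":0},{"fingers":130,"dx":0,"dy":0,"dz":40,"ax":0,"ay":0,"az":0},{"fingers":130,"dx":0,"dy":0,"dz":40,"ax":0,"ay":0,"az":0},{"fingers":130,"dx":0,"dy":0,"dz":0,"ax":0,"ay":0,"az":0}]'
python3 - <<'E'
from plant import manip
import cv2,numpy as np
o=[]
for n,(x,y) in(("side",(258,245)),("top",(288,197))):
    a=cv2.cvtColor(manip.get_image(n),cv2.COLOR_RGB2BGR);cv2.imwrite(f'pics/{n}7.png',a)
    o.append(cv2.resize(a[y-40:y+40,x-33:x+33],None,fx=6,fy=6,interpolation=cv2.INTER_CUBIC))
cv2.imwrite('pics/z7.png',np.hstack(o))
E
```

```text
t: 9.65
ee_pos: [0.3654, -0.3691, 0.2484]
tcp_rot: [[-0.0, 0.903, -0.43], [-0.002, -0.43, -0.903], [-1.0, 0.001, 0.001]]
wrist_force: [0.2, 0.8, -0.8]
width: 0.493
```

View pics/z7.png

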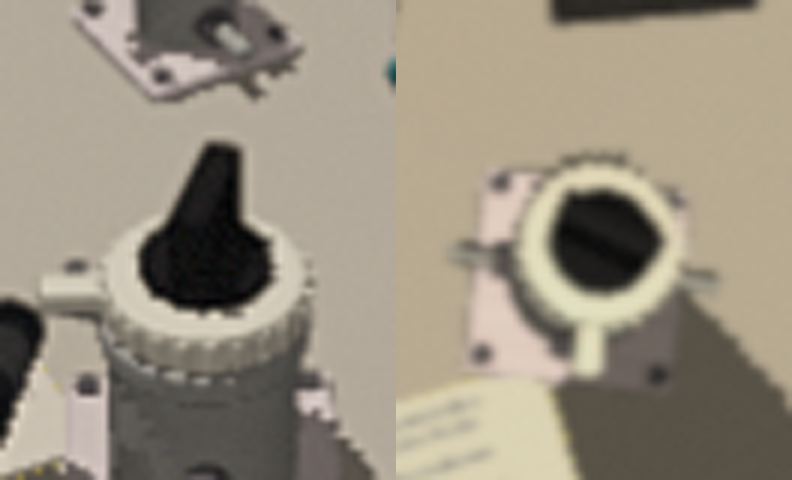

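View pics/top7.png

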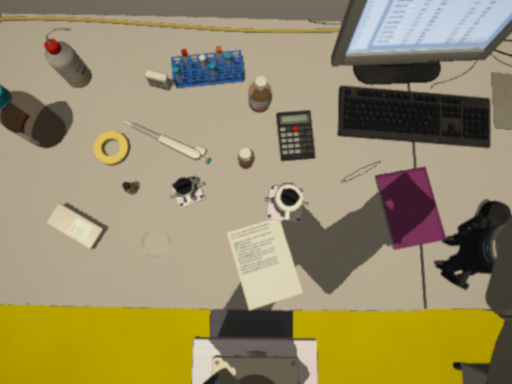

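The lug now points toward the robot against the pin (top px ~(287,218)), and the wing is turned past square to it. The small canister looks unchanged at (187,187). Quick numeric check.

```bash
sed 's/for th in(-1.1,-.9,-.7)/for th in(-2.3,-2.0,-1.7)/' fit2.py > fit3.py; python3 fit3.py 7
python3 - <<'E'
from h import *
from scipy.optimize import fsolve
bp=lambda n,u,z:fsolve(lambda p:proj(n,[[p[0],p[1],z]])[0]-np.array(u),[.5,-.07])
for n,u in(("top",(255+194/6-.5,157+368/6-.5)),("side",(225+45/6-.5,205+283/6-.5))):
    l=bp(n,u,.09);print("lug",l.round(4),np.degrees(np.arctan2(*(l-[.504,-.0757])[::-1])).round(1))
a=cv2.imread('pics/top0.png')[170:210,165:210].astype(int);b=cv2.imread('pics/top7.png')[170:210,165:210].astype(int)
a2=cv2.imread('pics/side0.png')[170:222,235:275].astype(int);b2=cv2.imread('pics/side7.png')[170:222,235:275].astype(int)
print("small diff",abs(a-b).mean(),abs(a-b).max(),abs(a2-b2).mean(),abs(a2-b2).max())
s=manip.state();print(s["t"],np.round(s["wrist_force"],2))
E
```

```text
('top', 'side') [ 0.5043 -0.0754 -1.9646  0.0209  0.0205  0.1021  0.1314] -112.6 14.2
('top',) [ 0.5029 -0.0757 -1.9811  0.0199  0.0204  0.1079  0.1302] -113.5 4.2
('side',) [ 0.5052 -0.072  -1.9531  0.0217  0.021   0.0991  0.129 ] -111.9 3.7
lug [ 0.4516 -0.0718] 175.7
lug [ 0.4521 -0.0686] 172.2
small diff 0.7788888888888889 7 21.614102564102563 31
9.75 [0.2  0.61 0.08]
```

```bash
python3 -c "
from plant import manip
print(manip.finish_job())"
```

```text
the job is handed in; nothing more can be done
None
```

The larger canister's cap is tight against its stop pin, and its wing has slipped by about one click. I released the wing, backed the arm away and handed the job in at about 9.8 s; the hand-in reports no verdict.

- **Cap:** The moment about the vertical jumped from about 0.05 to 0.24 N m after a turn of about 0.76 rad. The pictures show the lug moved about 43° (0.755 rad) and now stands at the pin, which agrees.
- **Wing slip:** The arm turned on to 1.09 rad in all, so its own reading puts the slip at about 0.33 rad. The picture fit puts it at about 0.29 rad. They differ by about 2–3°, but both are inside 0.14–0.65. The moment dipped and began to rise again, as one passed click would do.
- **Smaller canister:** It looks unchanged in the top view, with a largest pixel difference of 7. The side view differed by about 22 grey levels on average (31 at most). I put that down to lighting or shadow, because the top view shows no movement, but I did not check it further.
- **Arm:** The gripper is about 0.3 m away from the canister. The wrist force reads under 1 N, so it is touching nothing.

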